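# Post the needle case through the flap of the dust-proof return box

### The job

With the fingertips, push the rectangular metal needle case along its lane and in through the hanging flap in front of it until it drops into the clear return box, then draw the fingers back out so that the flap swings shut by itself. Only push the case, never pick it up. Leave the round tin, the other flap and everything else on the bench as they are.

Things in the scene. Friction and masses are not known exactly. Their poses are not given: they have to be found in the camera images.
- return_box: Fixed plywood and clear plastic box, 320 x 168 x 146 mm (x, y, z), on the bench. Its x axis is the feed direction, roughly away from the robot; origin on the bench midway between its two lanes, straight below the flaps. Front part: flat open deck 80 mm above the bench, from x = -170 mm to a sheer ledge at x = 0; catch box behind.
- lane_left (a point): Deck surface (80 mm above the bench) in the middle of the left lane's end at the ledge: x = 0, y = +41 mm of the box. The lane runs along x, 74 mm wide between wooden curbs 14 mm high (6 mm thick outside, 8 mm between the lanes). It ends at x = 0 in a doorway 74 mm wide, 61 mm high, closed by a hanging flap; above it a lintel 10 mm deep (x = -7 to 3 mm), its top 66 mm above the deck.
- lane_right (a point): The same for the right lane, at y = -41 mm of the box.
- catch_floor (a point): Middle of the catch box's floor, 5 mm above the bench, at x = 72 mm, y = 0 of the box. The catch box reaches from x = 0 to 150 mm, with clear sides, back, roof (top 66 mm above deck level) and a clear partition between left and right halves. A part pushed past the ledge drops 75 mm into it.
- flap_left (a joint): Hanging aluminium flap of the lane at y = +41 mm (rad): 0 = hanging shut, grows as its lower edge swings inwards (+x of the box), up to 1.45; it cannot swing outwards. 68 mm wide, 4 mm thick, 54 mm from hinge to lower edge, 90 g; falls shut under its own weight.
- flap_right (a joint): The same flap of the lane at y = -41 mm.
- flap_left_hinge (a point): Middle of the hinge rod (6 mm thick) of the left flap, 58 mm above the deck (138 mm above the bench), at x = 0, y = +41 mm of the box.
- flap_right_hinge (a point): The same for the right flap, at y = -41 mm of the box.
- case_center (a point): Centre of the needle case: a flat closed steel case with rounded edges, 66 mm along its x (the feed direction), 60 mm wide, 24 mm high, about 0.1 to 0.25 kg, lying loose on the deck in one of the two lanes (either one), in front of the flap, within about 0.05 rad of the lane's direction. The point is half-way up, 12 mm above its underside.
- round_tin: Round steel tin, 60 mm across, 24 mm high, standing in the other lane; to be left alone. Origin at the centre of its underside.
- tape_dispenser: Blue desk tape dispenser, 55 x 130 x 75 mm, on the bench near the left side of the return box; leave alone. Origin at the centre of its underside.
- glue_jar: Small amber jar, 48 mm across, 60 mm high, on the bench near the right side of the box; leave alone. Origin under its centre.
- tweezers: Dark steel tweezers, 125 mm long, lying near the right front of the box; leave alone. Origin at mid-length.
- sieve_ring: Wooden sieve ring, 150 mm across, 50 mm high; leave alone. Origin under its centre.
- sorting_tray: Divided wooden tray, 170 x 240 x 32 mm; leave alone. Origin under its centre.
- awl: Awl with black handle, 150 mm long, lying on the bench; leave alone.
- comb: Dark wooden comb, 150 x 42 x 7 mm, lying flat; leave alone.
Not all that is in view belongs to the job. Leave any blue or purple look-alike of the part that bears case_center alone.

How it is judged:
By the outcome, as a careful person would: the job done as asked, in the order asked, and still so for the second after the job is handed in, with the robot touching nothing.
It also fails if it takes over 42 s, if anything falls off the work surface, if the arm or the gripper's body presses on something with over 40 N, if the wrist force passes 120 N, or if a joint passes its speed limit or range.

### The arm

A 6-joint arm with a two-finger parallel gripper is mounted at the origin on the work surface. World frame = base frame: x ahead of the robot, y to its left, z up, the work surface at z = 0. Lengths are in m, angles in rad, forces in N, time in s.
With the tool pointing down it reaches from about 0.325 to 0.875 m from the base axis. Payload 4.4 kg.
Tool frame: the origin (TCP) lies midway between the tips of the shut fingers; the grasp point (between the pads) lies 19 mm behind it (robot.hold_point_z is the distance from the TCP to the grasp point, in m); z points along the fingers, x is the direction in which the jaws open and shut, and the axes are right-handed (so a half turn about z gives the same grasp; the last joint's range is limited). The gripper opens to 85 mm and grips with 20 to 120 N. Pads are 22 mm wide; open, the fingers measure 114 mm over their backs; the gripper's body (76 mm by 85 mm) begins 54 mm behind the grasp point. The pads swing forward as they close: fully open they stand 13 mm farther back than shut.
Start: joints at [-1.486, 0.207, 1.542, -0, 1.393, -0.15], TCP at [0.134, -0.559, 0.231] pointing down, gripper open.
Joint ranges: [-2.73, 2.73], [-0.86, 2.22], [0.23, 2.46], [-1.11, 4.25], [0.08, 2.63], [-2.82, 2.82]. Speed limits (rad/s): [2.79, 2.79, 3.14, 3.14, 3.14, 3.14].

### API

Orientations are given as a unit quaternion [w, x, y, z].
In Python, from cell import robot gives the robot as it stands. Calls block until the motion is done:
- robot.goto(position, orientation): joint-space move of the TCP to a pose.
- robot.move_linear(position, speed=0.15, frame=None, threshold=None): straight line of the TCP; frame=None keeps the orientation; speed is the mean speed in m/s. With threshold (N) it stops when the force on the tool has changed by that much, and returns True; else False.
- robot.move_j(angles): joint-space move.
- robot.gripper_to(opening, newtons=None): finger opening in m; newtons is the grip in N (None keeps the last); returns when the fingers have stopped.
- robot.dwell(seconds).
- robot.inverse_kinematics(position, orientation): joint angles nearest the present ones, or None.
- robot.state(): the state.
- robot.read_camera(name): name is "scene" or "top" or "wrist"; returns a dict with "image" (400x640x3 uint8, red, green, blue), "z_map" (400x640 float32, m along the optical axis (not along the pixel's ray), 0 where there is no reading), "mtx" (3x3 intrinsics, pixels), "R" (3x3) and "t" (3): a world point X has camera coordinates R X + t; the wrist camera has in their place "hand_eye" (4x4, takes a point from camera to tool coordinates, whose origin is the TCP and whose axes are the tool frame's). Camera axes: x right, y down, z forward; pixel columns grow to the right and rows downward; lengths in m; the calibration is good to about 2 mm. A picture is of the moment at which its call begins: read the wrist's pose just before it.
A pose or a line that the arm cannot do raises robot.Unreachable and nothing moves.
- robot.job_done(): hands the job in, once; it reports no verdict.
The state is a dict: "time": time; "joints": joint angles; "qvel": joint speeds; "effort": joint torques, N m; "tcp_pos": TCP position; "orientation": TCP orientation; "force": force on the tool from outside, world axes, zero at the start; "wrist_torque": the same for the moment, N m; "finger_gap": finger opening in m.
Only numpy, scipy, OpenCV 4.12 (cv2) and the standard library are available. Lean on these libraries where they do the work, as an engineer would, in place of code of your own. Each camera call takes 0.05 s, during which the arm holds its last target.

## Working session

There is one attempt and no reset: what is moved stays moved. The work goes in short steps, each a Python script; the robot and the scene stay as the last script left them, time stands still between calls to the robot, and variables do not carry over. Pictures are saved under pics/ and viewed, and the job is handed in when it is done.

```bash
ls; mkdir -p pics; python3 - <<'E'
from cell import robot
import cv2,numpy as np
for n in ("scene","top"):
    c=robot.read_camera(n)
    cv2.imwrite(f"pics/{n}0.png",c["image"][:,:,::-1])
    np.savez(f"{n}0.npz",**{k:c[k] for k in("image","z_map","mtx","R","t")})
    print(n,c["mtx"].tolist(),c["R"].round(4).tolist(),c["t"])
print(robot.state())
E
```

```text
pics
scene [[483.9186968743116, 0.0, 324.2151919031489], [0.0, 483.9186968743116, 197.5606513659169], [0.0, 0.0, 1.0]] [[-0.0527, 0.9986, -0.0042], [0.7949, 0.0394, -0.6054], [-0.6044, -0.0352, -0.7959]] [ 0.04095948 -0.31940216  1.86518143]
top [[452.8030281703363, 0.0, 320.206976253131], [0.0, 452.8030281703363, 189.89636302866242], [0.0, 0.0, 1.0]] [[0.0151, -0.9998, -0.0124], [-0.9936, -0.0136, -0.1117], [0.1115, 0.014, -0.9937]] [-0.0302484   0.49446508  1.26581625]
{'time': 0.1, 'joints': array([-1.48548219e+00,  2.07385459e-01,  1.54285564e+00,  1.32595251e-05,
        1.39348549e+00, -1.50516069e-01]), 'qvel': array([-0.00017037, -0.00120924, -0.00510166, -0.00245807,  0.00047358,
       -0.00045813]), 'effort': array([-7.37413648e-04, -3.84090865e+01, -2.92548788e+01, -3.07159371e-04,
        4.86803823e-03,  5.62459050e-06]), 'tcp_pos': array([ 0.13427269, -0.55838314,  0.23019197]), 'orientation': array([-7.83110375e-04,  7.85380992e-01, -6.19011760e-01, -7.24704691e-04]), 'force': array([ 0.61963995, -0.80117056, -0.32113303]), 'wrist_torque': array([-0.0032797 ,  0.02342334, -0.02668591]), 'finger_gap': 0.08528749497133616}
```

View pics/scene0.png

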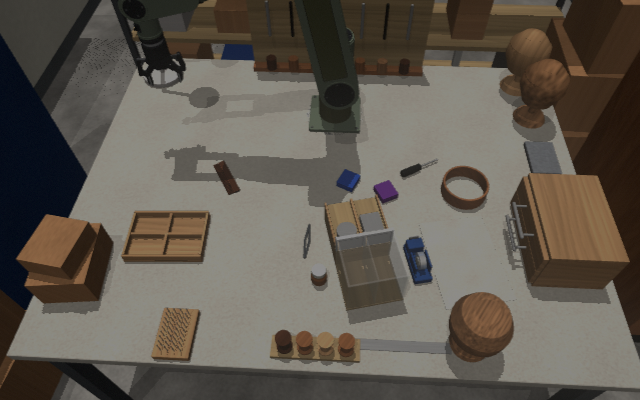

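View pics/top0.png

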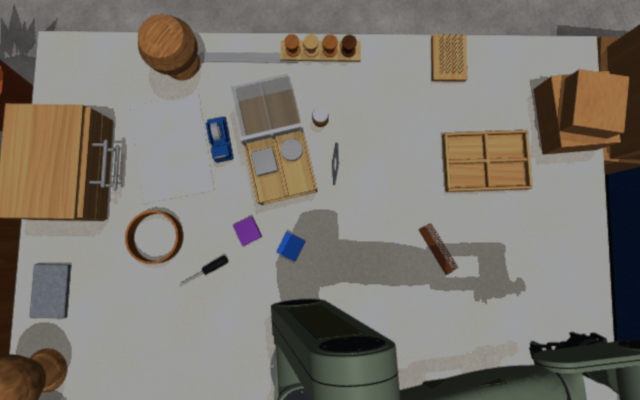

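The top view shows the case candidates:
- a steel rectangle at (264,161) in the left lane
- the round tin at (290,149)
- a blue block at (291,246)
- a purple block at (247,230)

I choose the steel rectangle and will check it in a close crop.

```bash
python3 - <<'E'
import cv2,numpy as np
c=np.load("top0.npz"); im=c["image"][60:220,220:340]
cv2.imwrite("pics/topcrop.png",cv2.resize(im,None,fx=5,fy=3.75*5/3.75*0.75,interpolation=cv2.INTER_CUBIC)[:, :, ::-1]) if 0 else cv2.imwrite("pics/topcrop.png",cv2.resize(im,(450,600),interpolation=cv2.INTER_CUBIC)[:,:,::-1])
z=c["z_map"]
K,R,t=c["mtx"],c["R"],c["t"]
v,u=np.mgrid[0:400,0:640]
P=np.linalg.inv(K)@np.stack([u.ravel(),v.ravel(),np.ones(u.size)])*z.ravel()
W=(R.T@(P-t[:,None])).T.reshape(400,640,3)
np.save("W.npy",W)
for y in range(130,200,4): print(y,(W[y,240:320:4,2]*1000).round().astype(int))
print(W[161,264],W[149,290])
E
```

```text
130 [148 146 145 147 146 146 147 150 144 148 147 144 113 105  93  78   0  -4
  -2  -2]
134 [143 150 146 147 144 147 148 121 145  98  90  82  82  82  82  76  94   1
   0   0]
138 [148 145 148 117 108 100  91  79  81  79  80  78  82 106  81  75  98   3
   2  -1]
142 [ -1 127  89  81  81  77  82  78  70  94  77 106 107 105 105 105  97   0
   2  -1]
146 [ -2  -1  79  81  78  81  81  82  81  95  84 104 104 103 104 107  82  -2
  -2   0]
150 [  0   2  81  83  80 102 104 103 104  95  82 102 106 103 107 102  81  94
   0  -2]
154 [ -3  -1  96 103 108 103 101 106 103 100  82 102 103  99 100 105  83  95
  -3  -5]
158 [  0   2  99 107 106 105 110 105 103  82  89  79 109 106 104  83  81  93
  -2   2]
162 [ -3  -5  96  84 105 107 106 104 104  91  93  81  80  83  83  79  79  81
   2   5]
166 [  1   3  -4  81 106 107 107 108 104 103  98  85  85  82  84  81  83  80
   0  -3]
170 [  0   3   5  86 105 103 104 107 104  95  93  79  79  82  82  88  76  78
  96   3]
174 [  0   5  -1  94 107  98  86  82  75  77  82  82  82  78  79  80  78  80
  95   2]
178 [ 3  0 -1 92 88 80 78 81 77 77 76 96 77 76 83 81 76 82 74  2]
182 [ 0  6  0  1 82 82 82 84 79 82 78 99 78 83 77 82 77 78 78  1]
186 [ 6  2  6 -1 82 80 84 82 82 83 76 97 79 80 82 79 79 79 80 91]
190 [ 0  1  1 -2 99 82 83 78 85 81 82 81 80 82 78 74 82 82  6 38]
194 [ 3 -4  1 -3 98 76 82 77 84 84 79 79 96 83  7  5  3  0 -1  0]
198 [-5  2 -5 -1 93 78 82 81 83 74  0  4  7  3 -3 -3  2  0  4  1]
[0.56363516 0.12981674 0.10023475] [0.59696339 0.05953533 0.10373752]
```

View pics/topcrop.png

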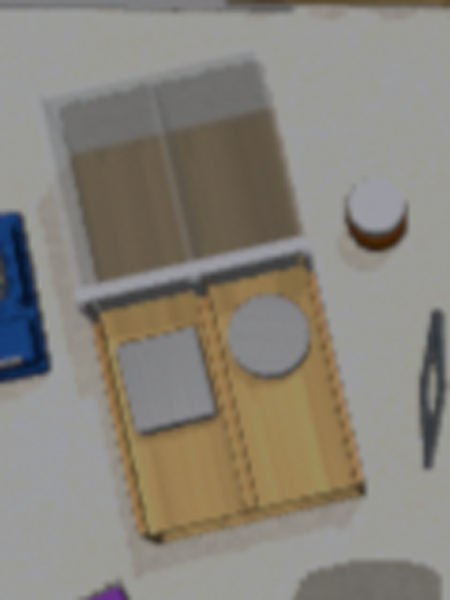

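The crop confirms it: the square-cornered steel case is in the left lane at crop (167,380), and the round tin is in the right lane at (268,335). Next I measure the box and case poses.

```bash
cat > h.py <<'E'
import numpy as np,cv2
def ray(c,uv,z):
    uv=np.atleast_2d(uv).astype(float)
    K,R,t=c["mtx"],c["R"],c["t"]
    d=(R.T@np.linalg.inv(K)@np.c_[uv,np.ones(len(uv))].T).T
    C=-R.T@t
    return C+d*((z-C[2])/d[:,2])[:,None]
E
python3 - <<'E'
import numpy as np,cv2
from h import *
from cell import robot
c=np.load("top0.npz"); W=np.load("W.npy"); im=c["image"]
hsv=cv2.cvtColor(im,cv2.COLOR_RGB2HSV)
roi=np.zeros((400,640),np.uint8); roi[125:210,235:325]=1
h,s,v=cv2.split(hsv)
z=W[:,:,2]
grey=((s<45)&(z>.096)&(z<.113)&(roi>0)).astype(np.uint8)
n,l,st,ce=cv2.connectedComponentsWithStats(cv2.morphologyEx(grey,cv2.MORPH_OPEN,np.ones((3,3))))
for i in range(1,n):
    if st[i,4]<100: continue
    ys,xs=np.nonzero(l==i); p=ray(c,np.c_[xs,ys],.104)[:,:2]
    r=cv2.minAreaRect((p*1000).astype(np.float32)); print("blob",st[i,4],p.mean(0).round(4),r)
# deck: all raised stuff in front of lintel
m=((z>.07)&(z<.09)&(s>60)&(roi>0))|(grey>0)
P=W[m]; 
m2=cv2.morphologyEx(((s>70)&(z>.065)&(z<.1)&(roi>0)).astype(np.uint8)|grey,cv2.MORPH_CLOSE,np.ones((3,3)))
n,l,st,ce=cv2.connectedComponentsWithStats(m2); i=1+st[1:,4].argmax()
ys,xs=np.nonzero(l==i);p=ray(c,np.c_[xs,ys],.08)[:,:2]
r=cv2.minAreaRect((p*1000).astype(np.float32)); print("deck",r,cv2.boxPoints(r))
# lintel/roof frame: z near .146
m3=((z>.138)&(z<.156)&(np.arange(400)[:,None]<150)&(np.arange(400)[:,None]>60)&(np.arange(640)[None]>225)&(np.arange(640)[None]<310)).astype(np.uint8)
ys,xs=np.nonzero(m3);p=ray(c,np.c_[xs,ys],.146)[:,:2]
r=cv2.minAreaRect((p*1000).astype(np.float32)); print("roof",r,cv2.boxPoints(r))
o=im[:,:,::-1].copy(); o[l==i]=(0,255,0);o[m3>0]=(0,0,255); o[grey>0]=(255,0,0)
cv2.imwrite("pics/mask.png",cv2.resize(o[60:220,220:340],(450,600),interpolation=0))
w=robot.read_camera("wrist"); print(w["hand_eye"].round(3).tolist()); cv2.imwrite("pics/wrist0.png",w["image"][:,:,::-1])
E
```

```text
blob 361 [0.5971 0.0562] ((597.0160522460938, 56.814544677734375), (55.23011779785156, 54.54497528076172), 0.7345954179763794)
blob 513 [0.5633 0.13  ] ((563.3308715820312, 129.7568359375), (66.30987548828125, 58.49138641357422), 15.329886436462402)
deck ((558.18994140625, 89.69099426269531), (178.1836395263672, 171.5751495361328), 14.264365196228027) [[450.70715  150.88177 ]
 [492.98267  -15.403568]
 [665.6727    28.500214]
 [623.3972   194.78555 ]]
roof ((705.3576049804688, 125.02943420410156), (161.261474609375, 167.9776153564453), 14.219672203063965) [[606.5663   186.63876 ]
 [647.82837   23.8078  ]
 [804.1489    63.420105]
 [762.88684  226.25107 ]]
[[1.0, 0.0, -0.0, -0.0], [-0.0, 0.956, 0.293, -0.076], [0.0, -0.293, 0.956, -0.143], [0.0, 0.0, 0.0, 1.0]]
```

View pics/mask.png

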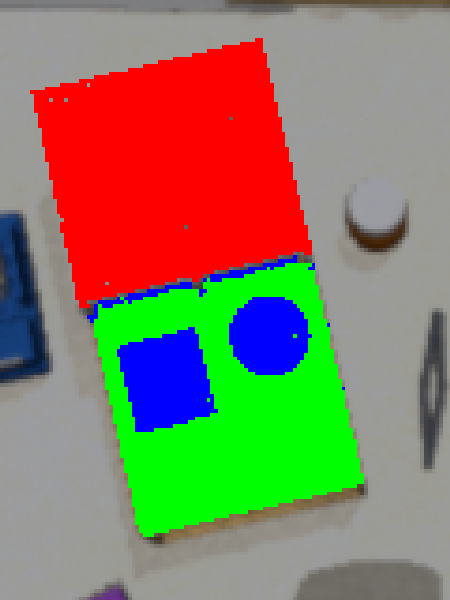

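View pics/wrist0.png

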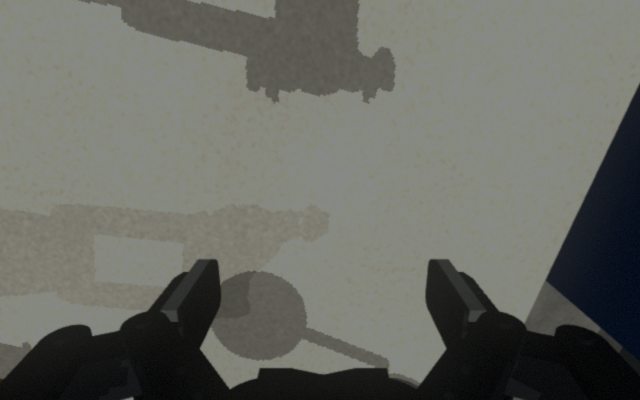

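```bash
cat >> h.py <<'E'
from scipy.spatial.transform import Rotation as Rn
PSI=np.radians(14.22); O=np.array([.6346,.1071])
def bx(x,y,h): # box coords, h above deck
    c,s=np.cos(PSI),np.sin(PSI)
    return np.array([O[0]+c*x-s*y,O[1]+s*x+c*y,.08+h])
def tobox(p):
    c,s=np.cos(PSI),np.sin(PSI); d=np.asarray(p)[:2]-O
    return np.array([c*d[0]+s*d[1],-s*d[0]+c*d[1],p[2]-.08])
def ori(th=35,sg=1):
    t=np.radians(th);c,s=np.cos(PSI),np.sin(PSI)
    z=np.array([c*np.sin(t),s*np.sin(t),-np.cos(t)]); x=sg*np.array([-s,c,0]); y=np.cross(z,x)
    q=Rn.from_matrix(np.c_[x,y,z]).as_quat(); return q[[3,0,1,2]]
E
python3 - <<'E'
from h import *
from cell import robot
for sg in (1,-1):
  for p in [(-.135,.04,.15),(-.128,.04,.011),(.005,.04,.011),(.015,.04,.011)]:
    q=robot.inverse_kinematics(bx(*p),ori(35,sg)); print(sg,p,None if q is None else np.round(q,2), Rn.from_quat(ori(35,sg)[[1,2,3,0]]).as_matrix()[:,1].round(2))
print(tobox([.5633,.13,.104]))
E
```

```text
1 (-0.135, 0.04, 0.15) [-0.06 -0.32  2.16  0.26  0.72 -2.02] [0.79 0.2  0.57]
1 (-0.128, 0.04, 0.011) [-0.05 -0.02  2.27  0.53  0.34 -2.32] [0.79 0.2  0.57]
1 (0.005, 0.04, 0.011) [ 0.04  0.25  1.96  0.36  0.35 -2.08] [0.79 0.2  0.57]
1 (0.015, 0.04, 0.011) [ 0.04  0.27  1.94  0.35  0.36 -2.07] [0.79 0.2  0.57]
-1 (-0.135, 0.04, 0.15) [-0.06 -0.32  2.16  0.26  0.72  1.12] [-0.79 -0.2  -0.57]
-1 (-0.128, 0.04, 0.011) [-0.05 -0.02  2.27  0.53  0.34  0.82] [-0.79 -0.2  -0.57]
-1 (0.005, 0.04, 0.011) [0.04 0.25 1.96 0.36 0.35 1.06] [-0.79 -0.2  -0.57]
-1 (0.015, 0.04, 0.011) [0.04 0.27 1.94 0.35 0.36 1.07] [-0.79 -0.2  -0.57]
[-0.06349006  0.03971288  0.024     ]
```

```bash
python3 - <<'E'
from h import *
from cell import robot
robot.gripper_to(0.02,30)
robot.goto(bx(-.135,.04,.15),ori(35,1))
s=robot.state(); print(s["time"],tobox(s["tcp_pos"]),s["finger_gap"],s["force"])
w=robot.read_camera("wrist"); cv2.imwrite("pics/wrist1.png",w["image"][:,:,::-1])
E
```

```text
3.45 [-0.13473525  0.03942445  0.15024615] 0.0201062054271867 [-0.30167476 -0.36879125 -0.13490454]
```

View pics/wrist1.png

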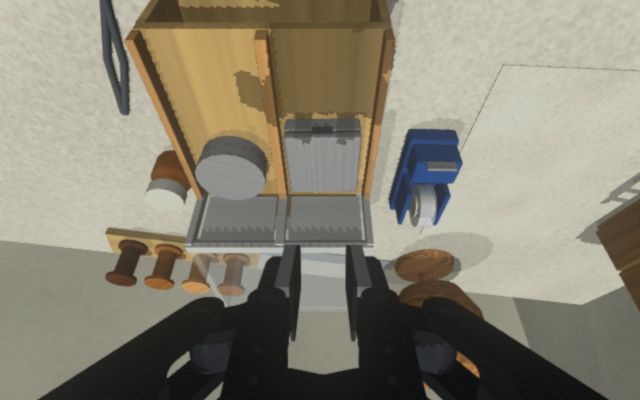

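The wrist view shows the case at (322,160), centred between the fingertips (columns 292 and 360). The flap is behind it and the tin is off to the left at (230,170). The alignment is good, so I'll descend behind the case.

```bash
python3 - <<'E'
from h import *
from cell import robot
print(robot.move_linear(bx(-.135,.04,.04),.12))
print(robot.move_linear(bx(-.132,.04,.011),.05,threshold=6))
s=robot.state(); print(s["time"],tobox(s["tcp_pos"]),s["force"])
w=robot.read_camera("wrist"); cv2.imwrite("pics/wrist2.png",w["image"][:,:,::-1])
c=robot.read_camera("scene"); cv2.imwrite("pics/scene2.png",cv2.resize(c["image"][150:320,270:450],(630,595),interpolation=2)[:,:,::-1])
E
```

```text
False
False
5.3 [-0.13190596  0.03994694  0.01101035] [-0.11004417  0.53507237  0.24931473]
```

View pics/wrist2.png

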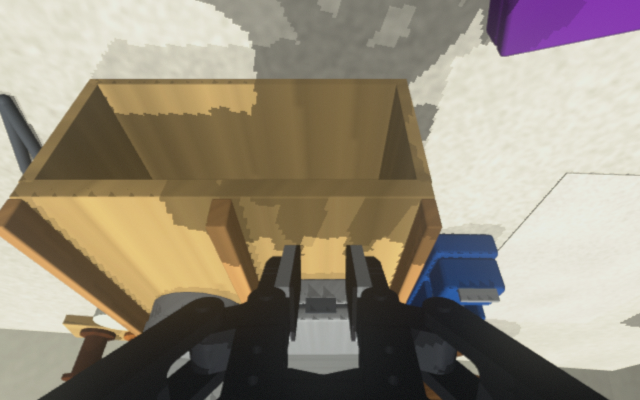

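View pics/scene2.png

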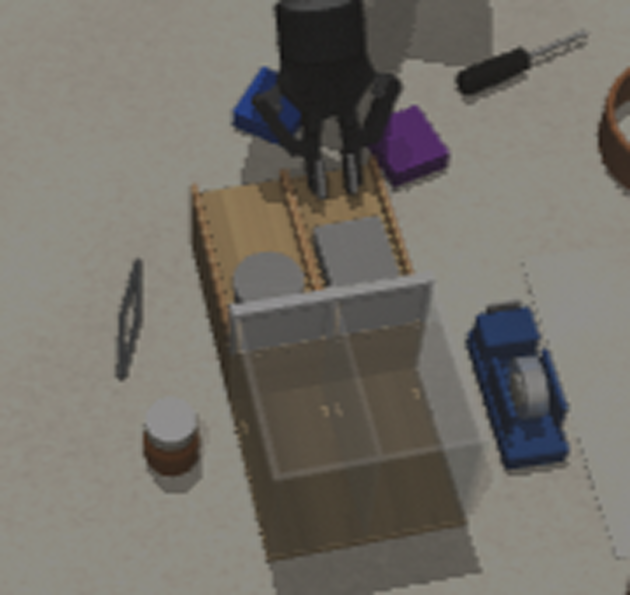

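The fingers at (335,180) are in the left lane behind the case, clear of the curbs. Now I push.

```bash
python3 - <<'E'
from h import *
from cell import robot
for x in (-.105,-.08,-.06,-.045):
    r=robot.move_linear(bx(x,.04,.011),.04,threshold=15)
    s=robot.state(); print(r,s["time"],tobox(s["tcp_pos"]).round(4),s["force"].round(2))
    if r: break
c=robot.read_camera("scene"); cv2.imwrite("pics/scene3.png",cv2.resize(c["image"][150:320,270:450],(630,595),interpolation=2)[:,:,::-1])
c=robot.read_camera("top"); cv2.imwrite("pics/top3.png",cv2.resize(c["image"][60:220,220:340],(450,600),interpolation=2)[:,:,::-1])
E
```

```text
False 6.225 [-0.1053  0.0402  0.0107] [ 0.05 -0.17 -0.16]
False 7.0 [-0.0798  0.04    0.0111] [ 0.41  0.98 -0.69]
False 7.65 [-0.0597  0.04    0.0111] [-0.36 -0.08 -0.02]
False 8.175 [-0.0445  0.0399  0.0112] [ 0.3   1.15 -0.53]
```

View pics/scene3.png

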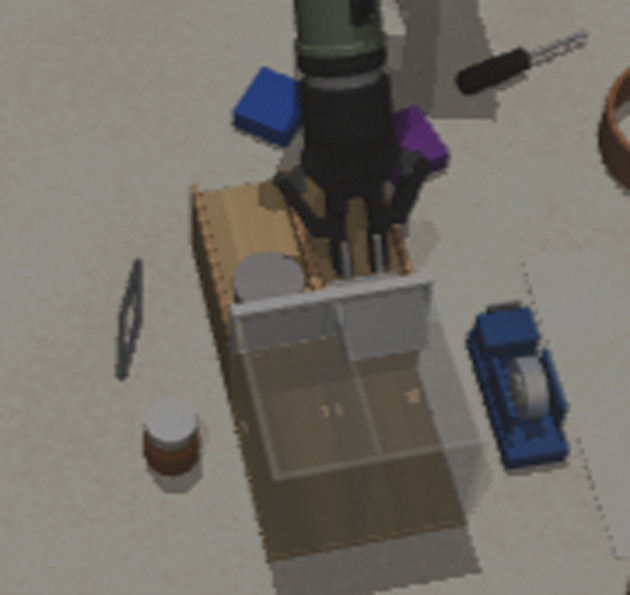

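View pics/top3.png

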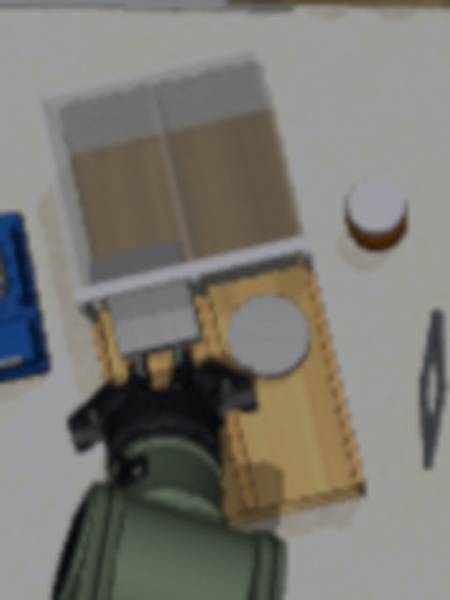

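The case at top crop (155,315) slides straight and the flap is lifting. The knuckle passes well above the tin. I'll continue the push.

```bash
python3 - <<'E'
from h import *
from cell import robot
for x in (-.03,-.015,-.005,.004):
    r=robot.move_linear(bx(x,.04,.011),.04,threshold=12)
    s=robot.state(); print(r,s["time"],tobox(s["tcp_pos"]).round(4),s["force"].round(2))
    if r: break
c=robot.read_camera("scene"); cv2.imwrite("pics/scene4.png",cv2.resize(c["image"][150:320,270:450],(630,595),interpolation=2)[:,:,::-1])
c=robot.read_camera("top"); cv2.imwrite("pics/top4.png",cv2.resize(c["image"][60:220,220:340],(450,600),interpolation=2)[:,:,::-1])
E
```

```text
False 8.8 [-0.0295  0.0399  0.0111] [-0.6  -0.52  0.26]
False 9.325 [-0.0149  0.0401  0.0109] [-0.05 -1.09 -0.2 ]
False 9.725 [-0.0047  0.04    0.0111] [-0.37 -0.29  1.02]
False 10.1 [0.0043 0.04   0.0111] [-0.33 -0.14  0.81]
```

View pics/scene4.png

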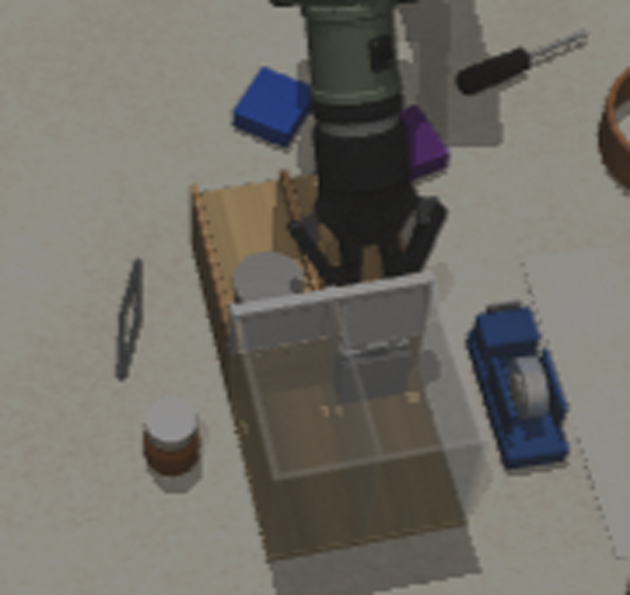

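View pics/top4.png

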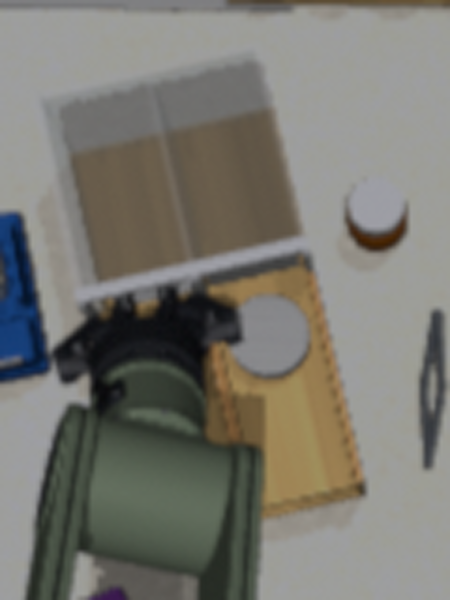

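The grey shape at scene crop (375,380), below the flap's lower edge at (375,348), looks like the case. I'll check whether it has dropped.

```bash
python3 - <<'E'
from h import *
from cell import robot
robot.dwell(.5)
c=robot.read_camera("scene"); im=c["image"][220:290,340:420]
cv2.imwrite("pics/scene5.png",cv2.resize(im,(680,595),interpolation=2)[:,:,::-1])
print(robot.state()["force"])
E
```

```text
[ 0.5261099  -0.11946441 -0.37253851]
```

View pics/scene5.png

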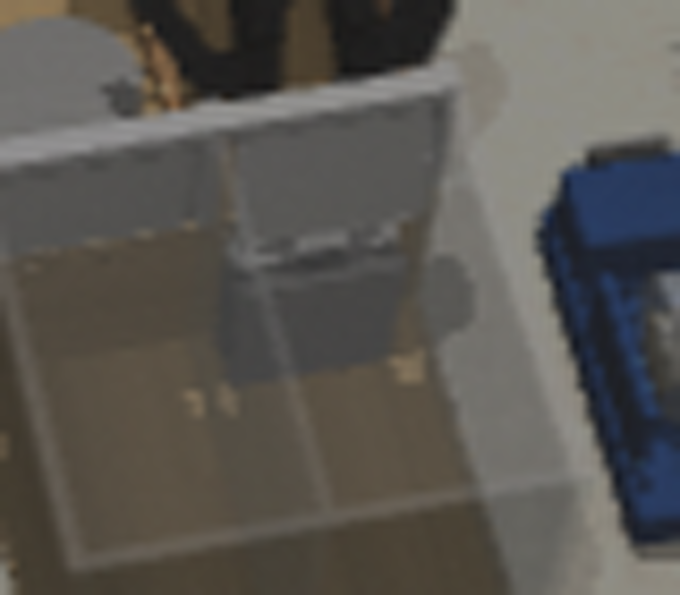

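```bash
python3 - <<'E'
from h import *
c=np.load("scene0.npz")
for uv in [(340+225/8.5,220+385/8.5),(340+390/8.5,220+358/8.5),(340+235/8.5,220+265/8.5),(340+410/8.5,220+262/8.5)]:
    for z in (.005,.03,.07,.09):
        print(np.round(uv,1),z,tobox(ray(c,uv,z)[0]).round(3)[:2])
E
```

```text
[366.5 265.3] 0.005 [0.025 0.008]
[366.5 265.3] 0.03 [0.038 0.003]
[366.5 265.3] 0.07 [ 0.059 -0.005]
[366.5 265.3] 0.09 [ 0.07  -0.009]
[385.9 262.1] 0.005 [0.026 0.069]
[385.9 262.1] 0.03 [0.039 0.062]
[385.9 262.1] 0.07 [0.06  0.053]
[385.9 262.1] 0.09 [0.071 0.048]
[367.6 251.2] 0.005 [-0.022  0.024]
[367.6 251.2] 0.03 [-0.008  0.019]
[367.6 251.2] 0.07 [0.015 0.01 ]
[367.6 251.2] 0.09 [0.026 0.006]
[388.2 250.8] 0.005 [-0.011  0.086]
[388.2 250.8] 0.03 [0.003 0.08 ]
[388.2 250.8] 0.07 [0.025 0.069]
[388.2 250.8] 0.09 [0.036 0.064]
```

The grey shape's lower edge lies on the floor plane at box x≈25 mm and y 8–69 mm, which is 61 mm wide. The case has therefore dropped and stands on end against the ledge wall, with its top below deck level. Now I withdraw along the lane.

```bash
python3 - <<'E'
from h import *
from cell import robot
robot.move_linear(bx(-.06,.04,.011),.06)
robot.move_linear(bx(-.13,.04,.02),.1)
robot.move_linear(bx(-.15,.04,.13),.12)
s=robot.state(); print(s["time"],tobox(s["tcp_pos"]).round(4),s["force"].round(2))
robot.dwell(.3)
w=robot.read_camera("wrist"); cv2.imwrite("pics/wrist6.png",w["image"][:,:,::-1])
c=robot.read_camera("scene"); cv2.imwrite("pics/scene6.png",cv2.resize(c["image"][200:310,320:420],(545,600),interpolation=2)[:,:,::-1])
E
```

```text
13.9083 [-0.1506  0.0402  0.1289] [ 0.51 -0.18 -0.55]
```

View pics/scene6.png

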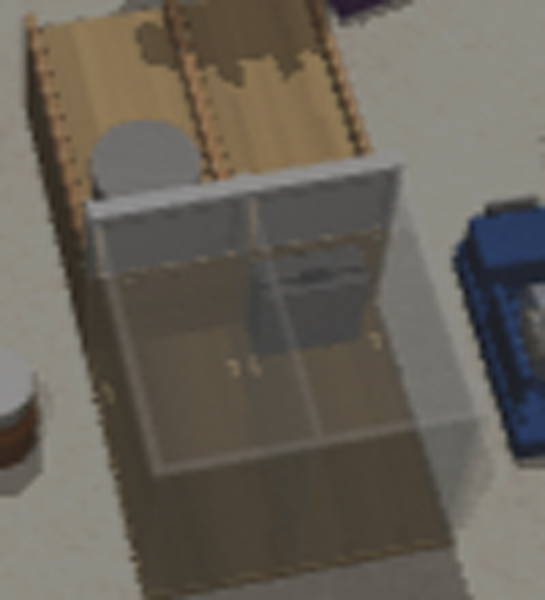

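View pics/wrist6.png

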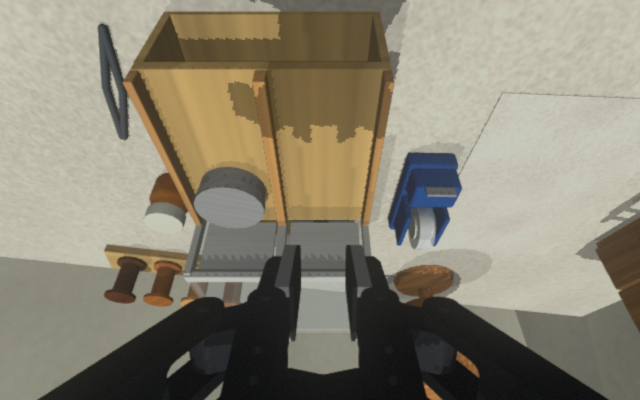

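```bash
python3 - <<'E'
from cell import robot
robot.dwell(.5); print(robot.state()["time"]); robot.job_done()
E
```

```text
14.8083
the job is handed in; nothing more can be done
```

I pushed the needle case along the left lane, through the flap and over the ledge into the return box. I then drew the fingers back out, and the flap swung shut by itself. I handed the job in at 14.8 s.

- **Case:** the scene view and ray casts put it on the floor of the catch box. It is standing on end against the ledge wall, not lying flat, with its top about 9 mm below the deck, so it does not touch the flap. I did not try to tip it over.
- **Flap:** in the last pictures its lower edge lines up with the other flap, which stayed shut.
- **Everything else:** the last pictures show the round tin, jar, tweezers and tape dispenser where they were. I did not take a full before-and-after picture of the bench.
- **Forces:** no reading between the push steps was over about 1.5 N.

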